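# Find the soft cradle mount and flag it

## Task

One of the three sprung mounts of the violin-carving cradle has gone soft. With the fingertips press each mount's round cork pad down about a centimetre, one at a time from the robot's left to its right, letting each spring back, to feel which is softest; then push the red tag on that mount fully down and leave the other two tags up. Grasp and lift nothing, leave the spring units standing in their places, do not disturb the other things on the bench, and finish clear of everything.

Things in the scene. Friction and masses are not known exactly. Their poses are not given: they have to be found in the camera images.
- mount_left: The left (left = +y) of three equal mounts of a carving cradle: dark steel base plate 160 x 70 x 12 mm screwed to the bench, long along its x. Origin: centre of the plate's underside, z up. At x = +40 mm a spring unit (foot 50 mm wide, coil, round cork-faced pad) stands loose between four short pins; at x = -45 mm, nearer the robot, is the red tag.
- pad_left_top (a point): Top centre of this mount's free cork pad (46 mm wide), 62 mm above the bench. The point is fixed to the mount; the pad may stand 3 mm beside it. The pad goes down 16 mm to its stop and springs back: it yields at about 1 N, then takes 0.3 to 1.4 N more per mm, the softest less than half as much as the others. Which is softest changes and cannot be seen.
- tag_left_top (a point): Centre of the top of this mount's square red tag head (30 x 30 x 8 mm), 54 mm above the bench when up, 40 mm when fully down on its 36 x 36 mm wooden block, whose top is 32 mm above the bench.
- tag_left (a joint): How far this tag is pushed down, m: 0 = up, 0.014 = fully down. It slides with about 3 N of friction and stays where it is left.
- mount_middle: The middle (left = +y) of three equal mounts of a carving cradle: dark steel base plate 160 x 70 x 12 mm screwed to the bench, long along its x. Origin: centre of the plate's underside, z up. At x = +40 mm a spring unit (foot 50 mm wide, coil, round cork-faced pad) stands loose between four short pins; at x = -45 mm, nearer the robot, is the red tag.
- pad_middle_top (a point): Top centre of this mount's free cork pad (46 mm wide), 62 mm above the bench. The point is fixed to the mount; the pad may stand 3 mm beside it. The pad goes down 16 mm to its stop and springs back: it yields at about 1 N, then takes 0.3 to 1.4 N more per mm, the softest less than half as much as the others. Which is softest changes and cannot be seen.
- tag_middle_top (a point): Centre of the top of this mount's square red tag head (30 x 30 x 8 mm), 54 mm above the bench when up, 40 mm when fully down on its 36 x 36 mm wooden block, whose top is 32 mm above the bench.
- tag_middle (a joint): How far this tag is pushed down, m: 0 = up, 0.014 = fully down. It slides with about 3 N of friction and stays where it is left.
- mount_right: The right (left = +y) of three equal mounts of a carving cradle: dark steel base plate 160 x 70 x 12 mm screwed to the bench, long along its x. Origin: centre of the plate's underside, z up. At x = +40 mm a spring unit (foot 50 mm wide, coil, round cork-faced pad) stands loose between four short pins; at x = -45 mm, nearer the robot, is the red tag.
- pad_right_top (a point): Top centre of this mount's free cork pad (46 mm wide), 62 mm above the bench. The point is fixed to the mount; the pad may stand 3 mm beside it. The pad goes down 16 mm to its stop and springs back: it yields at about 1 N, then takes 0.3 to 1.4 N more per mm, the softest less than half as much as the others. Which is softest changes and cannot be seen.
- tag_right_top (a point): Centre of the top of this mount's square red tag head (30 x 30 x 8 mm), 54 mm above the bench when up, 40 mm when fully down on its 36 x 36 mm wooden block, whose top is 32 mm above the bench.
- tag_right (a joint): How far this tag is pushed down, m: 0 = up, 0.014 = fully down. It slides with about 3 N of friction and stays where it is left.
- finger_plane: Bystander: small brass finger plane, 29 x 60 x 31 mm, loose. Origin under its centre.
- spool_clamp: Bystander: wooden spool clamp standing on end, 35 mm diameter, 68 mm high, loose. Origin under its centre.
- rosin_cake_2: Bystander: round amber rosin cake in a green holder, 45 mm diameter, 16 mm high, loose. Origin under its centre.
- sanding_block: Bystander: brown sanding block, 46 x 90 x 27 mm, loose. Origin under its centre.

How it is judged:
By the outcome, as a careful person would: the job done as asked, in the order asked, and still so for the second after the job is handed in, with the robot touching nothing.
It also fails if it takes over 64 s, if anything falls off the work surface, if the arm or the gripper's body presses on something with over 40 N, if the wrist force passes 120 N, or if a joint passes its speed limit or range.

## Robot

A 6-joint arm with a two-finger parallel gripper is mounted at the origin on the work surface; the furniture and walls round the work are solid. World frame = base frame: x ahead of the robot, y to its left, z up, the work surface at z = 0. Lengths are in m, angles in rad, forces in N, time in s.
With the tool pointing down it reaches from about 0.375 to 0.9 m from the base axis. Payload 3.1 kg.
Tool frame: the origin (TCP) lies midway between the tips of the shut fingers; the grasp point (between the pads) lies manip.grip_depth behind it (manip.grip_depth is the distance from the TCP to the grasp point, in m); z points along the fingers, y is the direction in which the jaws open and shut (so a half turn about z gives the same grasp; the last joint's range is limited). The gripper opens to 85 mm and grips with 20 to 120 N. Pads are 22 mm wide; open, the fingers measure 114 mm over their backs; the gripper's body (76 mm by 85 mm) begins 54 mm behind the grasp point. The pads swing forward as they close: fully open they stand 13 mm farther back than shut.
Start: joints at [-1.52, 0.527, 1.433, -0, 1.181, -0.178], TCP at [0.142, -0.609, 0.231] pointing down, gripper open.
Joint ranges: [-3.08, 3.08], [-0.75, 2.2], [0.22, 2.44], [-1.43, 4.57], [0, 2.65], [-2.85, 2.85]. Speed limits (rad/s): [2.79, 2.79, 3.14, 3.14, 3.14, 3.14].

## Interface

Orientations are given as a unit quaternion [x, y, z, w].
In Python, from station import manip, vision gives the robot as it stands.
- The arm moves only by the shell command python3 -m crank 'ROWS' [FORCE]. ROWS is JSON, a list of rows, each an object with "grip": the closure, from 0 (fully open) to 1 (shut); "offset": the shift along the tool's x, y, z in mm, a list of three; "angular": the turn, a rotation vector about the tool's x, y, z in degrees, a list of three. A call has 1 to 10 rows; each row is the pose to reach, as a shift and turn from the pose commanded when the call began, along the tool's axes at that moment; what a row does not reach only later rows make up. A row lasts 1/10 s, in which the tool goes at most 50 mm and 8.59 degrees, less where a joint would pass 70% of its speed; a pose out of reach is approached as far as the arm can. A call with a gripper value outside its range is refused whole. The fingers move at their own pace and stop on an object; FORCE is the grip in N (left out, the last holds). Time passes only in rows, so rows that repeat a pose let the fingers close. It gives the time, the measured TCP pose, the force and the opening at its end, in the units of the state.
- manip.sense(): the state, without advancing time (a new reading comes with each control period).
- vision.snapshot(name): name is "side" or "top" or "wrist"; returns a dict with "pixels" (420x560x3 uint8, red, green, blue), "intrinsics" (3x3 intrinsics, pixels), "R" (3x3) and "t" (3): a world point X has camera coordinates R X + t. Camera axes: x right, y down, z forward; pixel columns grow to the right and rows downward; lengths in m; the calibration is good to about 2 mm. The wrist camera is an equidistant fisheye: a pixel r from the principal point sees the ray r / f radians off the axis. A picture is of the moment at which its call begins. There is no depth.
- manip.sign_off(): hands the job in, once; it reports no verdict.
The state is a dict: "t": time; "q": joint angles; "qd": joint speeds; "tau": joint torques, N m; "tcp_pos": TCP position; "tool_rot": TCP orientation; "force": force on the tool from outside, world axes, zero at the start; "ft_torque": the same for the moment, N m; "finger_gap": opening from 0.0 (shut) to 1.0 (fully open).
Only numpy, scipy, OpenCV 4.12 (cv2) and the standard library are available. Lean on these libraries where they do the work, as an engineer would, in place of code of your own. Each camera call takes 0.05 s, during which the arm holds its last target.

## Working session

There is one attempt and no reset: what is moved stays moved. The work goes in short steps, Python scripts to look and compute and a shell command to move; the robot and the scene stay as the last step left them, time stands still between calls to the robot, and variables do not carry over. Pictures are saved under pics/ and viewed, and the job is handed in when it is done.

```bash
ls; mkdir -p pics; python3 - <<'E'
from station import manip, vision
import cv2
s=manip.sense(); print({k:(v if not hasattr(v,'round') else v) for k,v in s.items()}); print(manip.grip_depth)
for n in ("side","top"):
    d=vision.snapshot(n); cv2.imwrite(f"pics/{n}0.png",d["pixels"][:,:,::-1]); print(n,d["intrinsics"],d["R"],d["t"])
E
```

```text
pics
{'t': 0.0, 'q': array([-1.52051747e+00,  5.28451807e-01,  1.43389724e+00,  1.96239055e-05,
        1.18139145e+00, -1.78496327e-01]), 'qd': array([ 0.0021141 , -0.00019678,  0.00102413,  0.00064891, -0.00142853,
       -0.00241962]), 'tau': array([ 8.13019096e-05, -4.42351556e+01, -1.78024650e+01, -1.20233040e-04,
        8.30953155e-03, -9.04818364e-06]), 'tcp_pos': array([ 0.14174053, -0.60798722,  0.23034405]), 'tool_rot': array([ 9.93464723e-01,  1.14134527e-01,  7.78551522e-05, -1.07113122e-03]), 'force': array([ 0.27780373,  0.29768485, -0.34570103]), 'ft_torque': array([-0.00649831,  0.02174334, -0.0002075 ]), 'finger_gap': 0.9980173269929948}
0.0187
side [[462.01407345   0.         276.43512194]
 [  0.         462.01407345 215.80599096]
 [  0.           0.           1.        ]] [[-0.42765527 -0.90381239 -0.01530152]
 [-0.72426095  0.35272787 -0.59247711]
 [ 0.54088543 -0.24229367 -0.80544195]] [0.19194268 0.39947545 0.95622676]
top [[479.62598714   0.         278.92265842]
 [  0.         479.62598714 206.45781519]
 [  0.           0.           1.        ]] [[-0.0071222  -0.99995752 -0.00585081]
 [-0.97564503  0.00823159 -0.21920086]
 [ 0.21923971  0.00414712 -0.97566221]] [-0.02768564  0.52159801  1.01899942]
```

View pics/top0.png

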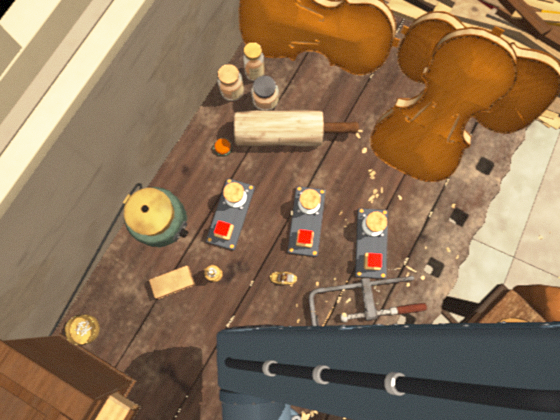

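View pics/side0.png

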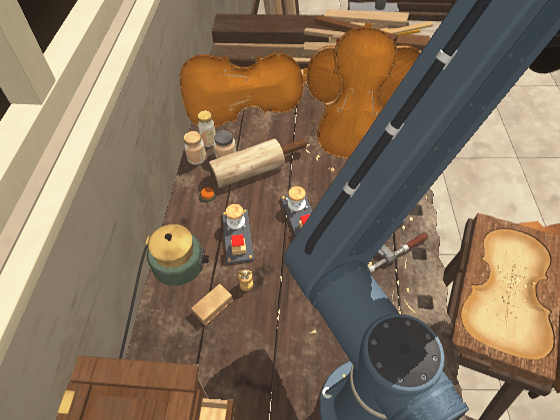

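The top view shows the pads at about (235,195), (309,200) and (375,223), and the tags at (222,229), (305,237) and (374,261). The spool is at (213,273), the sanding block at (171,282) and the brass plane at (283,278). A saw or clamp lies just in front of the right mount. Next I'll measure these points.

```bash
cat > h.py <<'E'
import numpy as np, cv2
from station import manip, vision
def ray(d,u,v,z):
    K,R,t=map(np.array,(d["intrinsics"],d["R"],d["t"]))
    r=R.T@np.linalg.solve(K,[u,v,1.]); c=-R.T@t
    return c+r*(z-c[2])/r[2]
def proj(d,X):
    p=np.array(d["R"])@X+d["t"]; p=np.array(d["intrinsics"])@p; return p[:2]/p[2]
E
python3 - <<'E'
from h import *
d=vision.snapshot("top"); im=d["pixels"]
hsv=cv2.cvtColor(im,cv2.COLOR_RGB2HSV)
red=(((hsv[...,0]<5)|(hsv[...,0]>174))&(hsv[...,1]>200)&(hsv[...,2]>120)).astype(np.uint8)
n,l,st,c=cv2.connectedComponentsWithStats(red)
for i in range(1,n):
    if st[i,4]>40: print("red",c[i],st[i],ray(d,*c[i],0.054))
cr=im[170:300,190:410]; cv2.imwrite("pics/crop1.png",cv2.resize(cr[:,:,::-1],None,fx=3.6,fy=3.6,interpolation=cv2.INTER_CUBIC))
d=vision.snapshot("side"); im=d["pixels"]
hsv=cv2.cvtColor(im,cv2.COLOR_RGB2HSV)
red=(((hsv[...,0]<5)|(hsv[...,0]>174))&(hsv[...,1]>200)&(hsv[...,2]>120)).astype(np.uint8)
n,l,st,c=cv2.connectedComponentsWithStats(red)
for i in range(1,n):
    if st[i,4]>40: print("sred",c[i],st[i],ray(d,*c[i],0.054))
E
```

```text
red [221.54929577 227.88732394] [214 221  16  14 142] [0.47426983 0.09670216 0.054     ]
red [304.568 236.312] [298 230  13  13 125] [ 0.45376911 -0.08820524  0.054     ]
red [374.12162162 259.77702703] [368 254  13  13 148] [ 0.40046658 -0.23989277  0.054     ]
sred [237.13392857 240.34821429] [232 235  12  11 112] [0.47048819 0.09649104 0.054     ]
```

View pics/crop1.png

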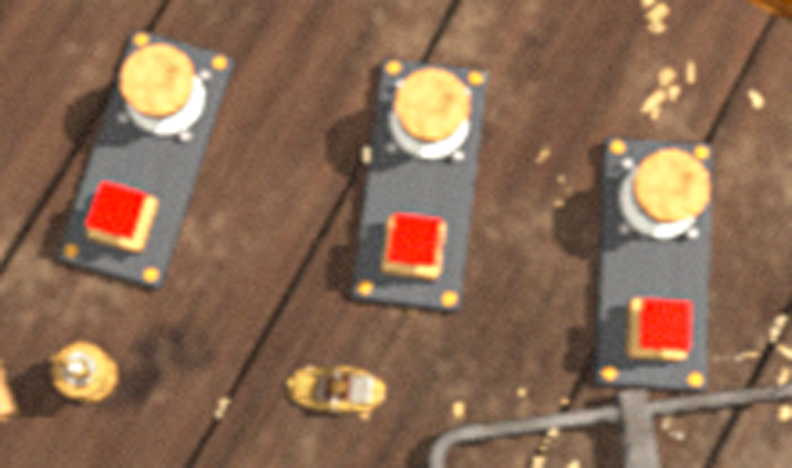

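The crop shows pad-top centres at about (158,80), (432,104) and (671,185), and tag tops at (117,211), (415,241) and (665,326). I'll check these against the 85 mm pad-to-tag spacing.

```bash
python3 - <<'E'
from h import *
d=vision.snapshot("top"); im=d["pixels"]
hsv=cv2.cvtColor(im,cv2.COLOR_RGB2HSV)
f=lambda x,y:((x+.5)/3.6-.5+190,(y+.5)/3.6-.5+170)
for p,t in (((158,80),(117,211)),((432,104),(415,241)),((671,185),(665,326))):
    P=ray(d,*f(*p),.062); T=ray(d,*f(*t),.054)
    e=P-T; th=np.arctan2(e[1],e[0])
    print("pad",P.round(4),"tag",T.round(4),"dist",np.hypot(*e[:2]).round(4),"yaw",np.degrees(th).round(1), "reach",np.hypot(*P[:2]).round(3),np.hypot(*T[:2]).round(3))
for n,q in (("spool",(85,370)),("plane",(338,390)),("saw",(635,395)),("sawend",(440,445))): print(n,ray(d,*f(*q),.03).round(3))
# plates corner bolts, z=.012
B={'L':[(141,40),(219,62),(70,250),(151,274)],'M':[(393,67),(476,78),(365,288),(449,299)],'R':[(617,147),(702,152),(609,374),(695,380)]}
for k,v in B.items():
    c=np.array([ray(d,*f(*q),.013) for q in v]); m=c.mean(0); ax=(c[:2].mean(0)-c[2:].mean(0))[:2]; L=np.hypot(*ax); ax/=L
    print(k,m.round(4),"len",L,"yaw",np.degrees(np.arctan2(ax[1],ax[0])).round(1),"pad",(m[:2]+.04*ax).round(4),"tag",(m[:2]-.045*ax).round(4))
E
```

```text
pad [0.555  0.0703 0.062 ] tag [0.4734 0.0954 0.054 ] dist 0.0853 yaw -17.1 reach 0.559 0.483
pad [ 0.5381 -0.1008  0.062 ] tag [ 0.4532 -0.089   0.054 ] dist 0.0857 yaw -7.9 reach 0.547 0.462
pad [ 0.4855 -0.2469  0.062 ] tag [ 0.3995 -0.2404  0.054 ] dist 0.0862 yaw -4.4 reach 0.545 0.466
spool [0.378 0.116 0.03 ]
plane [ 0.364 -0.041  0.03 ]
saw [ 0.36  -0.224  0.03 ]
sawend [ 0.33  -0.103  0.03 ]
L [0.5174 0.0826 0.013 ] len 0.14597009031503627 yaw -17.1 pad [0.5557 0.0708] tag [0.4744 0.0958]
M [ 0.4985 -0.0956  0.013 ] len 0.14663643247901656 yaw -8.1 pad [ 0.5381 -0.1012] tag [ 0.454  -0.0892]
R [ 0.4451 -0.2445  0.013 ] len 0.14684938977248904 yaw -4.7 pad [ 0.485  -0.2478] tag [ 0.4003 -0.2408]
```

The pad and tag points agree from two methods: spacing 85–86 mm, matching yaws, and within about 1 mm of each other. I'll shut the fingers, align the tool axes with the world, and move over the left pad.

```bash
python3 -m crank '[{"grip":1,"offset":[35,-35,0],"angular":[0,0,3]},{"grip":1,"offset":[70,-71,0],"angular":[0,0,6]},{"grip":1,"offset":[104,-106,0],"angular":[0,0,9]},{"grip":1,"offset":[139,-142,0],"angular":[0,0,12]},{"grip":1,"offset":[173,-177,0],"angular":[0,0,13.1]},{"grip":1,"offset":[208,-212,0],"angular":[0,0,13.1]},{"grip":1,"offset":[243,-248,0],"angular":[0,0,13.1]},{"grip":1,"offset":[278,-283,0],"angular":[0,0,13.1]},{"grip":1,"offset":[312,-319,0],"angular":[0,0,13.1]},{"grip":1,"offset":[347,-354,0],"angular":[0,0,13.1]}]' 30
```

```text
t: 1.25
tcp_pos: [0.4001, -0.1834, 0.2315]
tool_rot: [1.0, -0.0, 0.0, 0.0]
force: [0.3, -1.1, 0.0]
finger_gap: -0.002
```

```bash
python3 -m crank '[{"grip":1,"offset":[22,-36,0],"angular":[0,0,0]},{"grip":1,"offset":[44,-73,0],"angular":[0,0,0]},{"grip":1,"offset":[66,-109,0],"angular":[0,0,0]},{"grip":1,"offset":[88,-146,20],"angular":[0,0,0]},{"grip":1,"offset":[110,-182,50],"angular":[0,0,0]},{"grip":1,"offset":[132,-218,80],"angular":[0,0,0]},{"grip":1,"offset":[148,-243,100],"angular":[0,0,0]},{"grip":1,"offset":[155,-255,115],"angular":[0,0,0]},{"grip":1,"offset":[155,-255,120],"angular":[0,0,0]},{"grip":1,"offset":[155,-255,120],"angular":[0,0,0]}]'; python3 - <<'E'
from h import *
print(manip.sense()["tcp_pos"],manip.sense()["force"])
for n in ("wrist","top"):
    d=vision.snapshot(n); cv2.imwrite(f"pics/{n}1.png",d["pixels"][:,:,::-1])
E
```

```text
t: 2.25
tcp_pos: [0.5535, 0.0697, 0.1105]
tool_rot: [1.0, 0.0, -0.001, 0.0]
force: [-0.9, -0.4, 0.6]
finger_gap: 0.003
[0.55346364 0.06974946 0.11053728] [-0.87918129 -0.44891613  0.5502607 ]
```

View pics/wrist1.png

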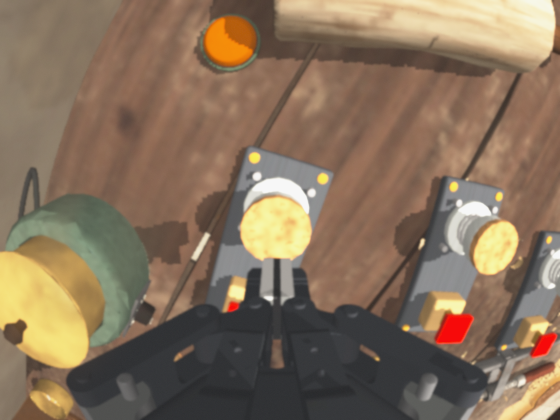

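The wrist view shows the left pad centred near (276,228), with the fingertips at (277,262) still above it. I'll check the pad centre with the fisheye model.

```bash
python3 - <<'E'
from h import *
d=vision.snapshot("wrist"); K=np.array(d["intrinsics"]);R=np.array(d["R"]);t=np.array(d["t"])
c=-R.T@t; print("cam",c.round(3))
def wr(u,v,z):
    x=(u-K[0,2])/K[0,0];y=(v-K[1,2])/K[1,1];r=np.hypot(x,y)
    w=R.T@np.array([np.sin(r)*x/r,np.sin(r)*y/r,np.cos(r)]); return c+w*(z-c[2])/w[2]
for q in ((276,228),(241,228),(311,228),(276,195),(494,247)): print(q,wr(*q,.062).round(4))
tcp=manip.sense()["tcp_pos"]; print(tcp, manip.sense()["force"]); print(wr(277,262,tcp[2]).round(4))
E
```

```text
cam [0.635 0.069 0.254]
(276, 228) [0.5589 0.0694 0.062 ]
(241, 228) [0.5588 0.0917 0.062 ]
(311, 228) [0.5588 0.047  0.062 ]
(276, 195) [0.5806 0.0693 0.062 ]
(494, 247) [ 0.5406 -0.0995  0.062 ]
[0.55449364 0.06878556 0.11225175] [0.34692791 0.50153207 0.65048933]
[0.5607 0.0688 0.1123]
```

```bash
cat > avg.py <<'E'
from h import *
F=[];P=[]
for i in range(6):
    vision.snapshot("side"); s=manip.sense(); F.append(s["force"]);P.append(s["tcp_pos"])
print("F",np.mean(F,0).round(2),"sd",np.std(F,0).round(2),"tcp",np.mean(P,0).round(4), "t",s["t"])
E
python3 -m crank '[{"grip":1,"offset":[1.5,0,20],"angular":[0,0,0]},{"grip":1,"offset":[1.5,-1,38],"angular":[0,0,0]},{"grip":1,"offset":[1.5,-1,43],"angular":[0,0,0]},{"grip":1,"offset":[1.5,-1,43],"angular":[0,0,0]},{"grip":1,"offset":[1.5,-1,43],"angular":[0,0,0]}]'; python3 avg.py
python3 -m crank '[{"grip":1,"offset":[0,0,3],"angular":[0,0,0]},{"grip":1,"offset":[0,0,6],"angular":[0,0,0]},{"grip":1,"offset":[0,0,9],"angular":[0,0,0]},{"grip":1,"offset":[0,0,11],"angular":[0,0,0]},{"grip":1,"offset":[0,0,11],"angular":[0,0,0]},{"grip":1,"offset":[0,0,11],"angular":[0,0,0]}]'; python3 avg.py
```

```text
t: 2.9
tcp_pos: [0.5565, 0.0703, 0.0693]
tool_rot: [1.0, -0.0, 0.001, 0.0]
force: [0.2, 0.1, -0.4]
finger_gap: 0.0
F [-0.17 -0.2   0.07] sd [0.26 0.32 0.54] tcp [0.5565 0.0707 0.0692] t 3.2
t: 3.8
tcp_pos: [0.556, 0.0709, 0.0577]
tool_rot: [1.0, 0.0, 0.0, 0.0]
force: [-1.0, -0.1, 6.7]
finger_gap: 0.002
F [-1.11  0.36  5.93] sd [0.35 0.19 0.51] tcp [0.556  0.0709 0.0578] t 4.1
```

At 4 mm of travel the force is about 6 N. I'll go on to roughly 10 mm, then release.

```bash

python3 -m crank '[{"grip":1,"offset":[0,0,3],"angular":[0,0,0]},{"grip":1,"offset":[0,0,6],"angular":[0,0,0]},{"grip":1,"offset":[0,0,6],"angular":[0,0,0]},{"grip":1,"offset":[0,0,6],"angular":[0,0,0]}]'; python3 avg.py
```

```text
t: 4.5
tcp_pos: [0.556, 0.0709, 0.0527]
tool_rot: [1.0, 0.0, 0.0, 0.0]
force: [-3.3, 0.0, 13.5]
finger_gap: 0.001
F [-2.82  0.09 13.2 ] sd [0.52 0.55 0.65] tcp [0.556  0.0709 0.0528] t 4.8
```

```bash

python3 -m crank '[{"grip":1,"offset":[0,0,1],"angular":[0,0,0]},{"grip":1,"offset":[0,0,1],"angular":[0,0,0]}]'; python3 avg.py
python3 -m crank '[{"grip":1,"offset":[0,0,-4],"angular":[0,0,0]},{"grip":1,"offset":[0,0,-8],"angular":[0,0,0]},{"grip":1,"offset":[0,0,-12],"angular":[0,0,0]},{"grip":1,"offset":[0,0,-18],"angular":[0,0,0]},{"grip":1,"offset":[0,0,-30],"angular":[0,0,0]},{"grip":1,"offset":[0,0,-60],"angular":[0,0,0]},{"grip":1,"offset":[0,0,-60],"angular":[0,0,0]},{"grip":1,"offset":[0,0,-60],"angular":[0,0,0]}]'; python3 - <<'E'
from h import *
d=vision.snapshot("wrist"); cv2.imwrite("pics/wrist2.png",d["pixels"][:,:,::-1])
print(manip.sense()["tcp_pos"])
E
```

```text
t: 5.0
tcp_pos: [0.556, 0.0709, 0.0519]
tool_rot: [1.0, 0.0, 0.0, 0.0]
force: [-3.0, 0.8, 13.8]
finger_gap: -0.003
F [-2.89 -0.12 13.79] sd [0.21 0.66 0.28] tcp [0.556  0.0709 0.0519] t 5.3
t: 6.1
tcp_pos: [0.5564, 0.0708, 0.1112]
tool_rot: [1.0, 0.0, 0.001, 0.0]
force: [0.7, -0.1, -0.2]
finger_gap: 0.0
[0.55568062 0.07083094 0.11040419]
```

View pics/wrist2.png

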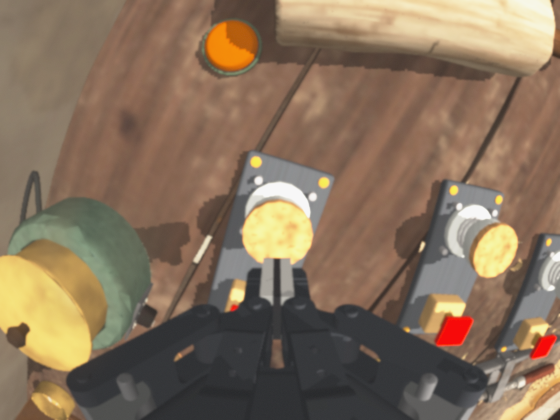

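Left pad: 13.8 N at 10 mm, and it sprang back upright with the unit in place (pad at (277,231)). Next is the middle one.

```bash

python3 -m crank '[{"grip":1,"offset":[-3,30,0],"angular":[0,0,0]},{"grip":1,"offset":[-7,70,0],"angular":[0,0,0]},{"grip":1,"offset":[-11,110,0],"angular":[0,0,0]},{"grip":1,"offset":[-14,145,0],"angular":[0,0,0]},{"grip":1,"offset":[-17,166,0],"angular":[0,0,0]},{"grip":1,"offset":[-17,172,10],"angular":[0,0,0]},{"grip":1,"offset":[-17,172,30],"angular":[0,0,0]},{"grip":1,"offset":[-17,172,42],"angular":[0,0,0]},{"grip":1,"offset":[-17,172,42],"angular":[0,0,0]},{"grip":1,"offset":[-17,172,42],"angular":[0,0,0]}]';python3 avg.py
python3 - <<'E'
from h import *
d=vision.snapshot("wrist"); cv2.imwrite("pics/wrist3.png",d["pixels"][:,:,::-1])
E
```

```text
t: 7.15
tcp_pos: [0.5386, -0.1002, 0.0676]
tool_rot: [1.0, 0.001, -0.001, -0.0]
force: [-1.0, 1.1, -0.5]
finger_gap: 0.004
F [-0.26  0.07  0.18] sd [0.38 0.49 0.55] tcp [ 0.5394 -0.1008  0.0688] t 7.45
```

View pics/wrist3.png

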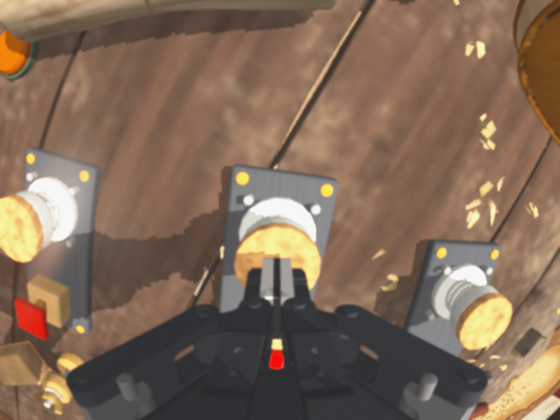

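The fingertips at (277,265) sit centred over the middle pad (277,258), with the left unit upright. Pressing.

```bash

python3 -m crank '[{"grip":1,"offset":[0,0,3],"angular":[0,0,0]},{"grip":1,"offset":[0,0,6],"angular":[0,0,0]},{"grip":1,"offset":[0,0,9],"angular":[0,0,0]},{"grip":1,"offset":[0,0,11],"angular":[0,0,0]},{"grip":1,"offset":[0,0,11],"angular":[0,0,0]},{"grip":1,"offset":[0,0,11],"angular":[0,0,0]}]'; python3 avg.py
python3 -m crank '[{"grip":1,"offset":[0,0,3],"angular":[0,0,0]},{"grip":1,"offset":[0,0,6],"angular":[0,0,0]},{"grip":1,"offset":[0,0,6],"angular":[0,0,0]},{"grip":1,"offset":[0,0,6],"angular":[0,0,0]}]'; python3 avg.py
```

```text
t: 8.1
tcp_pos: [0.5391, -0.1012, 0.0576]
tool_rot: [1.0, 0.0, 0.0, 0.0]
force: [-0.1, 0.1, 5.3]
finger_gap: 0.0
F [-0.43  0.36  4.54] sd [0.24 0.37 0.42] tcp [ 0.539  -0.1013  0.0575] t 8.4
t: 8.8
tcp_pos: [0.5391, -0.1013, 0.0519]
tool_rot: [1.0, 0.0, 0.0, 0.0]
force: [-2.1, 0.5, 10.3]
finger_gap: 0.002
F [-1.56  0.55  9.68] sd [0.4  0.36 0.37] tcp [ 0.5391 -0.1013  0.052 ] t 9.1
```

```bash

python3 -m crank '[{"grip":1,"offset":[0,0,-4],"angular":[0,0,0]},{"grip":1,"offset":[0,0,-8],"angular":[0,0,0]},{"grip":1,"offset":[0,0,-12],"angular":[0,0,0]},{"grip":1,"offset":[0,0,-18],"angular":[0,0,0]},{"grip":1,"offset":[0,0,-30],"angular":[0,0,0]},{"grip":1,"offset":[0,0,-60],"angular":[0,0,0]},{"grip":1,"offset":[0,0,-60],"angular":[0,0,0]}]'
python3 -m crank '[{"grip":1,"offset":[-10,30,0],"angular":[0,0,0]},{"grip":1,"offset":[-25,68,0],"angular":[0,0,0]},{"grip":1,"offset":[-39,105,0],"angular":[0,0,0]},{"grip":1,"offset":[-50,135,0],"angular":[0,0,0]},{"grip":1,"offset":[-54,146,0],"angular":[0,0,0]},{"grip":1,"offset":[-54,146,15],"angular":[0,0,0]},{"grip":1,"offset":[-54,146,35],"angular":[0,0,0]},{"grip":1,"offset":[-54,146,43],"angular":[0,0,0]},{"grip":1,"offset":[-54,146,43],"angular":[0,0,0]},{"grip":1,"offset":[-54,146,43],"angular":[0,0,0]}]';python3 avg.py
python3 - <<'E'
from h import *
d=vision.snapshot("wrist"); cv2.imwrite("pics/wrist4.png",d["pixels"][:,:,::-1])
E
```

```text
t: 9.8
tcp_pos: [0.5412, -0.102, 0.1146]
tool_rot: [1.0, 0.0, 0.003, 0.001]
force: [0.8, 0.1, -0.2]
finger_gap: 0.004
t: 10.8
tcp_pos: [0.4853, -0.2468, 0.0685]
tool_rot: [1.0, 0.0, 0.0, -0.0]
force: [-0.4, 0.6, -0.5]
finger_gap: 0.001
F [0.01 0.16 0.32] sd [0.53 0.51 0.18] tcp [ 0.4855 -0.2472  0.069 ] t 11.1
```

View pics/wrist4.png

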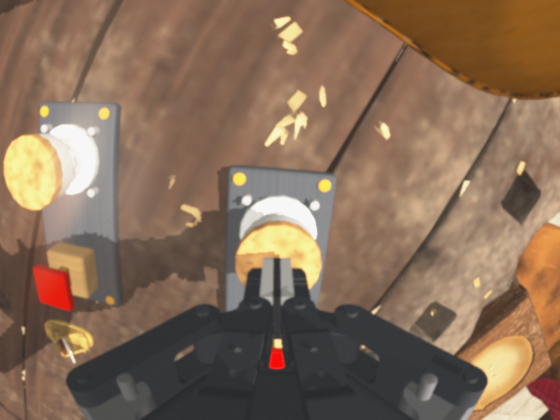

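The fingertips are centred over the right pad (279,256), and the middle unit stands in place. Pressing.

```bash

python3 -m crank '[{"grip":1,"offset":[0,0,3],"angular":[0,0,0]},{"grip":1,"offset":[0,0,6],"angular":[0,0,0]},{"grip":1,"offset":[0,0,9],"angular":[0,0,0]},{"grip":1,"offset":[0,0,11],"angular":[0,0,0]},{"grip":1,"offset":[0,0,11],"angular":[0,0,0]},{"grip":1,"offset":[0,0,11],"angular":[0,0,0]}]'; python3 avg.py
python3 -m crank '[{"grip":1,"offset":[0,0,3],"angular":[0,0,0]},{"grip":1,"offset":[0,0,6],"angular":[0,0,0]},{"grip":1,"offset":[0,0,6],"angular":[0,0,0]},{"grip":1,"offset":[0,0,6],"angular":[0,0,0]}]'; python3 avg.py
```

```text
t: 11.75
tcp_pos: [0.485, -0.2473, 0.0574]
tool_rot: [1.0, 0.0, 0.0, 0.0]
force: [-1.2, -0.1, 2.5]
finger_gap: 0.004
F [-0.21  0.01  2.78] sd [0.51 0.54 0.39] tcp [ 0.485  -0.2473  0.0574] t 12.05
t: 12.45
tcp_pos: [0.4851, -0.2473, 0.0513]
tool_rot: [1.0, 0.0, 0.0, 0.0]
force: [-0.2, -0.2, 4.7]
finger_gap: -0.003
F [-0.18  0.06  4.63] sd [0.69 0.44 0.22] tcp [ 0.485  -0.2473  0.0514] t 12.75
```

The right pad is clearly softest: 4.6 N at 10.6 mm, against 9.7 and 13.8 N. I'll release it and move over the right tag.

```bash

python3 -m crank '[{"grip":1,"offset":[0,0,-4],"angular":[0,0,0]},{"grip":1,"offset":[0,0,-8],"angular":[0,0,0]},{"grip":1,"offset":[0,0,-12],"angular":[0,0,0]},{"grip":1,"offset":[0,0,-18],"angular":[0,0,0]},{"grip":1,"offset":[0,0,-30],"angular":[0,0,0]},{"grip":1,"offset":[0,0,-60],"angular":[0,0,0]},{"grip":1,"offset":[0,0,-60],"angular":[0,0,0]}]'
python3 -m crank '[{"grip":1,"offset":[-20,-2,0],"angular":[0,0,0]},{"grip":1,"offset":[-45,-4,0],"angular":[0,0,0]},{"grip":1,"offset":[-70,-6,0],"angular":[0,0,0]},{"grip":1,"offset":[-85,-6.5,0],"angular":[0,0,0]},{"grip":1,"offset":[-85,-6.5,0],"angular":[0,0,0]},{"grip":1,"offset":[-85,-6.5,20],"angular":[0,0,0]},{"grip":1,"offset":[-85,-6.5,40],"angular":[0,0,0]},{"grip":1,"offset":[-85,-6.5,47],"angular":[0,0,0]},{"grip":1,"offset":[-85,-6.5,47],"angular":[0,0,0]},{"grip":1,"offset":[-85,-6.5,47],"angular":[0,0,0]}]';python3 avg.py
python3 - <<'E'
from h import *
for n in ("wrist","top"):
    d=vision.snapshot(n); cv2.imwrite(f"pics/{n}5.png",d["pixels"][:,:,::-1])
E
```

```text
t: 13.45
tcp_pos: [0.4868, -0.2485, 0.1149]
tool_rot: [1.0, 0.0, 0.003, 0.002]
force: [0.8, -1.3, 0.2]
finger_gap: 0.001
t: 14.45
tcp_pos: [0.4006, -0.2409, 0.0645]
tool_rot: [1.0, 0.0, 0.0, 0.0]
force: [0.3, -0.3, -0.2]
finger_gap: -0.003
F [-0.07  0.08  0.3 ] sd [0.45 0.51 0.28] tcp [ 0.4004 -0.241   0.0649] t 14.75
```

View pics/wrist5.png

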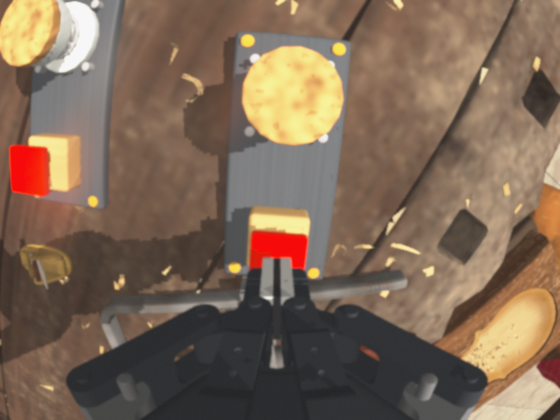

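The fingertips (277,262) sit over the right tag (279,248). Pushing it down to its stop.

```bash

python3 -m crank '[{"grip":1,"offset":[0,0,5],"angular":[0,0,0]},{"grip":1,"offset":[0,0,9],"angular":[0,0,0]},{"grip":1,"offset":[0,0,12],"angular":[0,0,0]},{"grip":1,"offset":[0,0,15],"angular":[0,0,0]},{"grip":1,"offset":[0,0,18],"angular":[0,0,0]},{"grip":1,"offset":[0,0,21],"angular":[0,0,0]},{"grip":1,"offset":[0,0,23],"angular":[0,0,0]},{"grip":1,"offset":[0,0,25],"angular":[0,0,0]},{"grip":1,"offset":[0,0,25],"angular":[0,0,0]}]';python3 avg.py
python3 -m crank '[{"grip":1,"offset":[0,0,1],"angular":[0,0,0]},{"grip":1,"offset":[0,0,2],"angular":[0,0,0]},{"grip":1,"offset":[0,0,2],"angular":[0,0,0]}]';python3 avg.py
```

```text
t: 15.75
tcp_pos: [0.3999, -0.2407, 0.04]
tool_rot: [1.0, 0.0, 0.0, 0.0]
force: [-1.8, 0.4, 10.1]
finger_gap: -0.0
F [-1.64  0.77 10.23] sd [0.47 0.37 0.32] tcp [ 0.3999 -0.2407  0.04  ] t 16.05
t: 16.35
tcp_pos: [0.3999, -0.2407, 0.0398]
tool_rot: [1.0, 0.0, 0.001, 0.001]
force: [-3.0, 2.2, 28.0]
finger_gap: 0.004
F [-3.37  2.26 28.81] sd [0.54 0.31 0.32] tcp [ 0.3999 -0.2407  0.0398] t 16.65
```

The tag is firmly on its stop (28 N at z = 0.040). I'll retreat straight up and check.

```bash

python3 -m crank '[{"grip":1,"offset":[0,0,-4],"angular":[0,0,0]},{"grip":1,"offset":[0,0,-10],"angular":[0,0,0]},{"grip":1,"offset":[0,0,-25],"angular":[0,0,0]},{"grip":1,"offset":[0,0,-60],"angular":[0,0,0]},{"grip":1,"offset":[0,0,-100],"angular":[0,0,0]},{"grip":1,"offset":[0,0,-140],"angular":[0,0,0]},{"grip":1,"offset":[0,0,-180],"angular":[0,0,0]},{"grip":1,"offset":[0,0,-200],"angular":[0,0,0]},{"grip":1,"offset":[0,0,-200],"angular":[0,0,0]}]'
python3 -m crank '[{"grip":1,"offset":[-5,40,0],"angular":[0,0,0]},{"grip":1,"offset":[-10,80,0],"angular":[0,0,0]},{"grip":1,"offset":[-20,120,0],"angular":[0,0,0]},{"grip":1,"offset":[-40,160,0],"angular":[0,0,0]},{"grip":1,"offset":[-60,200,0],"angular":[0,0,0]},{"grip":1,"offset":[-80,240,0],"angular":[0,0,0]},{"grip":1,"offset":[-100,270,0],"angular":[0,0,0]},{"grip":1,"offset":[-120,300,0],"angular":[0,0,0]},{"grip":1,"offset":[-120,300,0],"angular":[0,0,0]},{"grip":1,"offset":[-120,300,0],"angular":[0,0,0]}]'; python3 avg.py
python3 - <<'E'
from h import *
d=vision.snapshot("top"); im=d["pixels"]; cv2.imwrite("pics/top6.png",im[:,:,::-1])
cr=im[170:300,190:410]; cv2.imwrite("pics/crop6.png",cv2.resize(cr[:,:,::-1],None,fx=3.6,fy=3.6,interpolation=cv2.INTER_CUBIC))
E
```

```text
t: 17.55
tcp_pos: [0.4015, -0.242, 0.2402]
tool_rot: [1.0, 0.0, 0.003, 0.003]
force: [-0.2, -0.8, 0.0]
finger_gap: 0.002
t: 18.55
tcp_pos: [0.2792, -0.5401, 0.2352]
tool_rot: [1.0, -0.001, -0.0, -0.002]
force: [0.2, 0.4, -0.5]
finger_gap: 0.006
F [ 0.16  0.37 -0.01] sd [0.24 0.56 0.59] tcp [ 0.2805 -0.5393  0.2365] t 18.85
```

View pics/crop6.png

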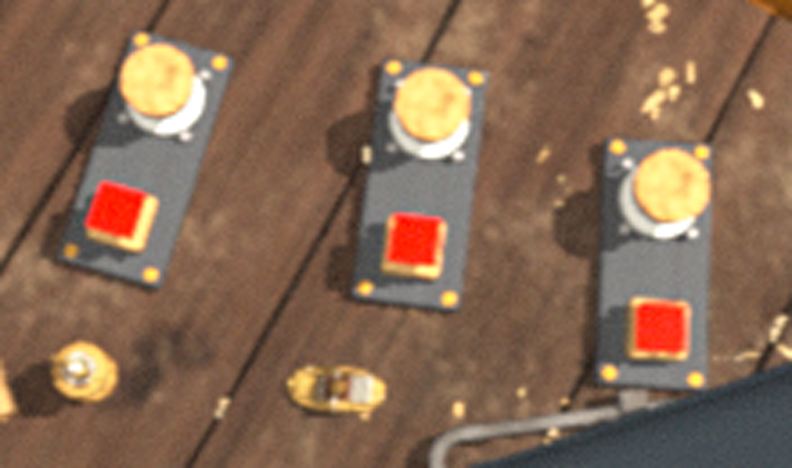

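View pics/top6.png

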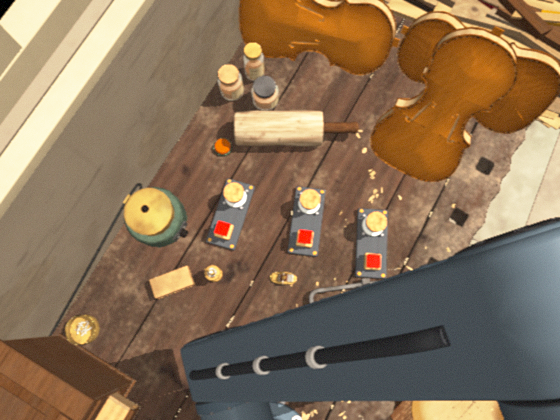

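The right tag has dropped onto its block: in the crop its centre shifted from (665,326) to (660,328). The other two tags, all three pads and the bystanders are where they were at the start, and the arm is clear. Handing in.

```bash
python3 -c "
from station import manip; print(manip.sign_off())"
```

```text
the job is handed in; nothing more can be done
None
```

The right mount is the soft one. I pushed its red tag fully down, left the other two tags up, and handed the job in at about 19 s.

I pressed the pads about 1 cm with shut fingertips, left, then middle, then right, releasing each one:

| Mount | Force | Travel |
|---|---|---|
| Left | 13.8 N | 10 mm |
| Middle | 9.7 N | 10 mm |
| Right | 4.6 N | 10.6 mm |

- **Right tag:** it held 29 N on its stop at z = 0.040 m, the height given for fully down.
- **Final top view:** the right tag sits on its block, and all three spring units are upright in their places. The spool clamp, finger plane, sanding block and rosin cake look unmoved.
- **Arm:** it finished clear at z ≈ 0.236 m with no measurable contact force.
- **Disagreement:** the wrist camera placed the left pad 3–4 mm further out in x than the top view did. I used the top-view position, and the press was steady there.
- **Not checked:** the arm hid part of the saw lying in front of the right mount in the last picture. I felt no contact there, and the visible part had not moved.

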